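# Hold a pH electrode in a lidded titration vessel, just above the stir bar

## Robot

A 6-joint arm with a two-finger parallel gripper is mounted at the origin on a cart in front of the work surface, level with it; the furniture and walls round the work are solid. World frame = base frame: x ahead of the robot, y to its left, z up, the work surface at z = 0. Lengths are in mm, angles in rad, forces in N, time in s.
With the tool pointing down it reaches from about 225 to 875 mm from the base axis. Payload 3.4 kg.
Tool frame: the origin (TCP) lies midway between the tips of the shut fingers; the grasp point (between the pads) lies 19 mm behind it; z points along the fingers, y is the line along which they close (so a half turn about z gives the same grasp; the last joint's range is limited). The gripper opens to 85 mm and grips with 20 to 120 N. Pads are 22 mm wide; open, the fingers measure 114 mm over their backs; the gripper's body (76 mm by 85 mm) begins 54 mm behind the grasp point. The pads swing forward as they close: fully open they stand 13 mm farther back than shut.
Start: joints at [-1.409, 0.276, 1.505, -0, 1.361, -0.121], TCP at [160.449, -552.194, 231.328] pointing down, gripper open.
Joint ranges: [-2.89, 2.89], [-0.75, 2.08], [0.22, 2.7], [-1.18, 4.32], [0.11, 2.71], [-2.7, 2.7]. Speed limits (rad/s): [2.57, 2.57, 3.14, 3.14, 3.14, 3.14].

## Interface

Orientations are given as a unit quaternion [x, y, z, w].
In Python, from cell import sensors, cams, robot gives the robot as it stands. The module is installed in compiled form; this text tells all that it offers.
- The arm moves only by the tool send_rows, never from a script. Its argument "moves" is a list of rows, each a list of 2 entries, a list of its own where there are three numbers: the shift along the tool's x, y, z in cm, then the turn about the tool's z in rad. A call has exactly 10 rows; each row is the pose to reach, as a shift and turn from the pose commanded when the call began, along the tool's axes at that moment; what a row does not reach only later rows make up. A row lasts 1/10 s, in which the tool goes at most 50 mm and 8.59 degrees, less where a joint would pass 70% of its speed; a pose out of reach is approached as far as the arm can. A call with a gripper value outside its range is refused whole. "grip" is the finger opening in cm, from 0 to 8.54, set as the call begins (left out, the last holds). The fingers move at their own pace and stop on an object; the grip force is fixed at half the most. Time passes only in rows, so rows that repeat a pose let the fingers close, or fill a call up. It gives the time, the measured TCP pose, the force, the opening and the grip force at its end, in the units of the state.
- sensors.get_state(): the state, without advancing time (a new reading comes with each control period).
- cams.get_image(name): name is "scene" or "top"; returns a dict with "pixels" (480x640x3 uint8, blue, green, red), "z_map" (480x640 float32, mm along the optical axis (not along the pixel's ray), 0 where there is no reading), "K" (3x3 intrinsics, pixels), "eye" and "orientation" of the camera in the world. Camera axes: x right, y down, z forward; pixel columns grow to the right and rows downward; lengths in mm; the calibration is good to about 2 mm. A picture is of the moment at which its call begins.
- robot.job_done(): hands the job in; it is judged then, once.
The state is a dict: "t": time; "qpos": joint angles; "joint_velocities": joint speeds; "joint_torque": joint torques, N m; "tool_pos": TCP position; "orientation": TCP orientation; "contact_force": force on the tool from outside, world axes, zero at the start; "ft_torque": the same for the moment, N m; "grip_width": finger opening in mm; "finger_force": force on a finger pad.
Only numpy, scipy, OpenCV 4.12 (cv2) and the standard library are available. Lean on these libraries where they do the work, as an engineer would, in place of code of your own. Each camera call takes 0.05 s, during which the arm holds its last target. There are 200 camera calls.

## Task

Draw the cordless pH electrode straight up out of its storage sleeve, carry it upright over the rack of tubes to the lidded glass vessel on the small stirrer, and pause for a second with the bulb just above the open middle port of the lid to line it up. Then lower it through the port and stop with the bulb hovering about a centimetre above the stir bar, upright and centred, touching neither lid, glass nor bar; finish while still holding it there, as the electrode arm for the coming titration. Do not push the vessel along or disturb the rack, its tubes or the wash bottle.

Things in the scene. Friction and masses are not known exactly. Their poses are not given: they have to be found in the camera images.
- electrode_head (a point): centre of the white housing of the cordless pH electrode, a box 36 (x) x 24 (y) x 60 mm high with rounded edges; grip it across the 24 mm (along its own y). z points up along the electrode. Below the housing comes a black collar (diameter 25 mm, from 30 to 37 mm below this point), then the blue shaft of 12 mm diameter, ending in a glass bulb. A grey cap, 30 x 18 mm, ends 33.5 mm above this point. The electrode weighs 70 to 130 g
- electrode_tip (a point): lowest point of the electrode's bulb, on its axis, 147 mm below electrode_head (110 mm below the collar's underside)
- sleeve_mouth (a point): centre of the upper rim of the upright storage sleeve, a clear tube with a black ring at the top (bore 17 to 18 mm, outside 33 mm at the rim), on a fixed stand with a grey foot 92 x 92 mm; 130 mm above the bench. At the start the collar rests on this rim and the shaft stands in the sleeve, 110 mm deep
- port (a point): centre of the upper edge of the middle port in the white lid of the glass vessel, an open round hole of 22 mm diameter in a collar of 31 mm outside diameter. The lid (77 mm across, pushed on, fixed to the vessel) is 8 mm thick, the collar stands 10 mm above it; two plugged small ports (red, grey) stand 26.5 mm either side of the centre along y and end 1 mm above the collar. z points up. The vessel stands loose on the stirrer's round steel plate and weighs 0.25 kg
- vessel_floor (a point): centre of the vessel's inner floor, 92 mm below port; the vessel is 72 mm wide outside, 66 mm inside, of clear glass; the port lies straight above this point
- bar: white stir bar, 8 mm thick and about 24 mm long, lying loose on the middle of the vessel's floor (within about 4 mm); origin at its underside, so its top is 8 mm above the floor
- stirrer2: the small white magnetic stirrer under the vessel, 130 x 120 x 44 mm, fixed on the bench; origin at the centre of its underside; front (knob) faces -x
- rack: blue tube rack, 63 x 172 mm (long side along its own y) and 70 mm high, standing loose between the sleeve and the stirrer; origin at the centre of its underside. The sleeve and the stirrer may stand on either side of it
- wash_bottle2: white wash bottle with a red cap and spout, 88 x 64 mm and 193 mm high, standing loose behind the rack; origin under the body
- rack_tube_0: white test tube, 17 mm wide and 100 mm long, upright in the rack, its top 103 mm above the bench; origin at its lower end
- rack_tube_1: white test tube, 17 mm wide and 100 mm long, upright in the rack, its top 103 mm above the bench; origin at its lower end
- rack_tube_2: white test tube, 17 mm wide and 100 mm long, upright in the rack, its top 103 mm above the bench; origin at its lower end
- rack_tube_3: white test tube, 17 mm wide and 100 mm long, upright in the rack, its top 103 mm above the bench; origin at its lower end
- rack_tube_4: white test tube, 17 mm wide and 100 mm long, upright in the rack, its top 103 mm above the bench; origin at its lower end
- electrode: the electrode, named for the rules: origin at the lowest point of the bulb, axes as electrode_head
- vessel: the glass vessel with its lid: origin at the centre of its underside, 96 mm below port
- stand: the storage stand with the sleeve: origin at the centre of its underside, 130 mm below sleeve_mouth
Mind the look-alikes: they are no part of the job. Leave any green or turquoise look-alike of the stand alone.

How it is judged (in metres and radians):
On the way, in this order (a step that is already met when the one before it is completed fails the run):
1. the electrode is drawn out of the sleeve, upright, its bulb clear above the rim (z of electrode_tip in the frame of sleeve_mouth above 0.003 m and horizontal distance between electrode_tip and sleeve_mouth below 0.03 m and angle between electrode's own z axis and vertical below 0.2 rad).
2. the bulb is held still for half a second above the middle port, 2 to 35 mm over it and within 9 mm of its centre (z of electrode_tip in the frame of port between 0.002 and 0.035 m and horizontal distance between electrode_tip and port below 0.009 m and linear speed of electrode below 0.02 m/s), for 0.5 s.
At the end, for the whole second after the job is handed in: the bulb hovers 3.5 to 18 mm above the stir bar's top and within 7 mm of the port's axis, electrode still and within 0.12 rad of upright, gripped by the fingers (over 3 N), touching neither vessel, lid, bar nor stand; the vessel is within 10 mm of where it stood (z of electrode_tip in the frame of vessel_floor between 0.0115 and 0.026 m and horizontal distance between electrode_tip and port below 0.007 m and angle between electrode's own z axis and vertical below 0.12 rad and linear speed of electrode below 0.015 m/s and contact force between the fingers and electrode above 3 N and contact force between electrode and vessel below 0.1 N and contact force between electrode and bar below 0.1 N and contact force between electrode and stand below 0.1 N and distance of vessel from where it was at the start of the episode below 0.01 m); the arm keeps its last pose, push and grip.
It fails at once if the electrode touches the vessel, its lid or the stir bar with more than 2 N (contact force between electrode and vessel above 2 N or contact force between electrode and bar above 2 N).
It fails at once if the vessel is shifted by more than 15 mm (distance of vessel from where it was at the start of the episode above 0.015 m).
It fails at once if the electrode is tipped more than 0.4 rad from upright (angle between electrode's own z axis and vertical above 0.4 rad).
It fails at once if the rack, a tube or the wash bottle is moved more than 20 mm (distance of any of rack, rack_tube_0, rack_tube_1, rack_tube_2, rack_tube_3, rack_tube_4, wash_bottle2 from where it was at the start of the episode above 0.02 m).
It also fails if it takes over 51 s, if anything falls off the work surface, if the arm or the gripper's body presses on something with over 40 N, if the wrist force passes 120 N, or if a joint passes its speed limit or range.

## Working session

There is one attempt and no reset: what is moved stays moved. The work goes in short steps, Python scripts to look and compute and a tool call to move; the robot and the scene stay as the last step left them, time stands still between calls to the robot, and variables do not carry over. Pictures are saved under pics/ and viewed, at most 10 in all, crops included, and the job is handed in when it is done.

Besides the shell and the picture viewer there is one more tool, called after ">>>" as name(argument=value, ...) on one line, values as JSON. send_rows: Moves the arm, as the interface text tells. Its arguments: {"type":"object","properties":{"moves":{"type":"array"},"grip":{"type":"number"}},"required":["moves"]}

```bash
mkdir -p pics; cat > h.py <<'E'
import numpy as np, cv2
from scipy.spatial.transform import Rotation as R
from cell import sensors, cams, robot
def grab(n):
    d=cams.get_image(n); np.savez(f'{n}.npz',**{k:np.asarray(v) for k,v in d.items()}); return d
def load(n): return dict(np.load(f'{n}.npz'))
def rot(d):
    o=np.asarray(d['orientation'],float); return o if o.shape==(3,3) else R.from_quat(o).as_matrix()
def cloud(d):
    K=d['K'];z=d['z_map'];v,u=np.mgrid[:480,:640]
    p=np.stack([(u-K[0,2])/K[0,0]*z,(v-K[1,2])/K[1,1]*z,z],-1)
    w=p@rot(d).T+np.asarray(d['eye']); w[z==0]=np.nan; return w
E
python3 - <<'E'
from h import *
for n in ('scene','top'):
    d=grab(n); cv2.imwrite(f'pics/{n}0.png',d['pixels']); print(n,d['eye'],rot(d).round(3).tolist(),d['K'].tolist() if hasattr(d['K'],'tolist') else d['K'])
print(sensors.get_state())
E
```

```text
scene [-60.38579706 508.22156322 719.73763521] [[-0.694, -0.406, 0.595], [-0.72, 0.414, -0.557], [-0.02, -0.815, -0.579]] [[501.7158377560794, 0.0, 321.97879853075455], [0.0, 501.7158377560794, 238.80018437090672], [0.0, 0.0, 1.0]]
top [ 410.51638151  -91.2819267  1113.2414582 ] [[-0.001, -0.989, 0.15], [-1.0, -0.001, -0.012], [0.012, -0.15, -0.989]] [[486.8622930156363, 0.0, 321.3374669201602], [0.0, 486.8622930156363, 232.33052939089396], [0.0, 0.0, 1.0]]
{'t': 0.1, 'qpos': array([-1.40899911e+00,  2.76555297e-01,  1.50601233e+00,  1.65914592e-05,
        1.36069359e+00, -1.20988852e-01]), 'joint_velocities': array([ 0.00048235, -0.00065247, -0.00374415, -0.0011248 , -0.00051272,
        0.00168537]), 'joint_torque': array([ 1.51103144e-03, -4.17699373e+01, -2.46405548e+01, -4.28649764e-05,
        5.83082423e-03, -6.77961111e-06]), 'tool_pos': array([ 160.37424213, -551.69481278,  230.51047104]), 'orientation': array([ 9.90020547e-01,  1.40920616e-01, -8.91152532e-06, -8.34275377e-04]), 'contact_force': array([-0.14858382, -0.66068468,  0.46374773]), 'ft_torque': array([0.01960271, 0.00911983, 0.03240696]), 'finger_force': 0.0, 'grip_width': 85.59273908029198}
```

View pics/scene0.png

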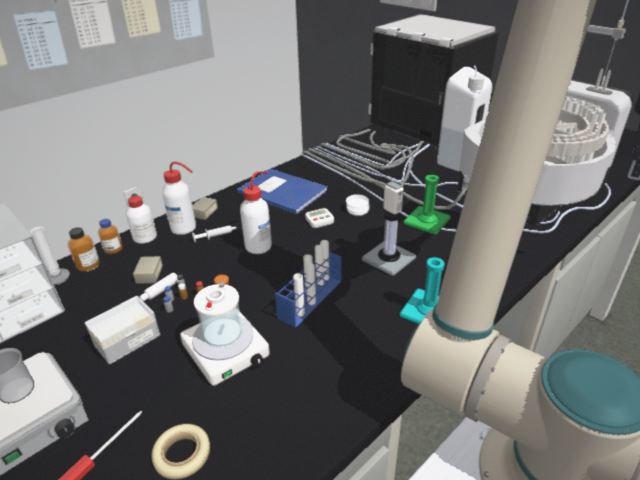

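View pics/top0.png

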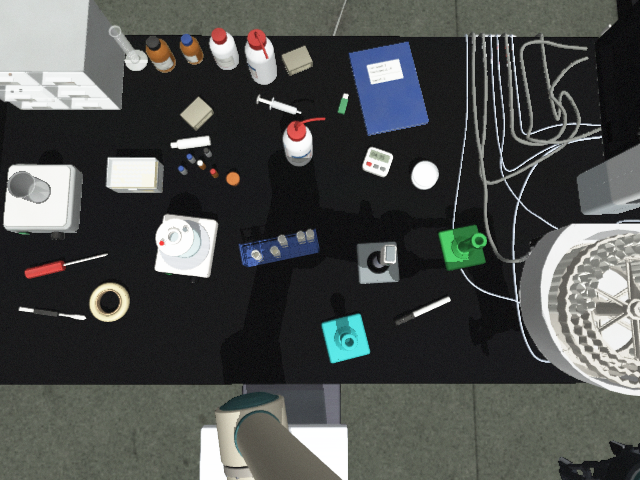

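Candidates: the grey-footed stand with the white electrode head (scene 393,198; top 390,253) is the one wanted. The green stand (scene 430,205; top 465,245) and turquoise stand (scene 432,290; top 346,338) are empty look-alikes. The vessel is at scene (217,305) and top (178,238). The big stirrer with a beaker (scene 10,370; top 40,195) is not the target, because it has no lid.

```bash
python3 - <<'E'
from h import *
def rect(p): 
    r=cv2.minAreaRect(p.astype(np.float32)); return np.round(r[0],1),np.round(r[1],1),round(r[2],1)
boxes={'scene':dict(el=(370,165,415,275),ves=(185,275,255,350),rack=(270,235,345,325)),'top':dict(el=(350,235,405,290),ves=(150,210,220,280),rack=(235,225,325,270))}
for n in boxes:
    d=load(n); W=cloud(d); 
    for k,(a,b,c,e) in boxes[n].items():
        p=W[b:e,a:c].reshape(-1,3); px=d['pixels'][b:e,a:c].reshape(-1,3).astype(int); p=p[~np.isnan(p[:,0])]
        print(n,k,'maxz',np.sort(p[:,2])[-10:].round(1)[[0,-1]])
        for lo,hi in {'el':[(222,240),(165,225),(3,22)],'ves':[(146,160),(125,140),(30,50)],'rack':[(95,110),(62,80)]}[k]:
            q=p[(p[:,2]>lo)&(p[:,2]<hi)]
            if len(q)>5: print('  z',lo,hi,len(q),'med',np.median(q,0).round(1),'min',q.min(0).round(),'max',q.max(0).round(),'rect',*rect(q[:,:2]))
s=load('scene')['pixels'];t=load('top')['pixels']
A=cv2.resize(s[165:280,345:460],(400,400),interpolation=cv2.INTER_CUBIC);B=cv2.resize(t[200:290,140:230],(400,400),interpolation=cv2.INTER_CUBIC)
cv2.imwrite('pics/crop1.png',np.hstack([A,B]))
E
```

```text
scene el maxz [202.6 204.6]
  z 165 225 341 med [ 500.9 -222.9  188. ] min [ 487. -245.  165.] max [ 526. -217.  205.] rect [ 506.5 -228.1] [39.6 26.3] 14.8
  z 3 22 1621 med [ 549.5 -303.6   12.4] min [ 438. -647.    3.] max [ 853. -163.   22.] rect [ 626.5 -403.4] [134.2 540.9] 41.4
scene ves maxz [142.6 144.4]
  z 125 140 989 med [539.5 199.9 131.2] min [509. 159. 125.] max [587. 235. 140.] rect [547.4 197.5] [76.8 75.8] 36.4
  z 30 50 1128 med [535.4 206.7  44.5] min [481.  90.  30.] max [721. 256.  50.] rect [609.2 182. ] [124.5 242.5] 72.7
scene rack maxz [104.8 107.5]
  z 95 110 289 med [544.2 -18.3 100.2] min [507. -87.  95.] max [571.  44. 108.] rect [541.1 -20.2] [ 32.5 140.5] 26.1
  z 62 80 588 med [5.307e+02 2.000e-01 6.890e+01] min [497. -99.  62.] max [568.  75.  80.] rect [536.5 -12.1] [ 46.1 172.5] 11.6
top el maxz [203.2 205.2]
  z 165 225 272 med [ 508.2 -229.6  198.3] min [ 491. -245.  166.] max [ 526. -219.  205.] rect [ 508.5 -231.8] [24.5 35.4] 85.8
  z 3 22 1256 med [ 498.2 -218.8   13.8] min [ 449. -295.    3.] max [ 573. -169.   22.] rect [ 511.5 -232.1] [125.4 124.6] 89.7
top ves maxz [143.  144.7]
  z 125 140 964 med [550.2 194.3 130.4] min [513. 158. 125.] max [588. 234. 140.] rect [550.5 196.2] [75.5 74.7] 88.7
  z 30 50 1861 med [518.3 177.6  40.2] min [471. 133.  30.] max [617. 264.  50.] rect [542.4 198.4] [120.1 138.2] 82.2
top rack maxz [104.8 105.9]
  z 95 110 94 med [547.3 -16.6 101.5] min [510. -86.  95.] max [572.  44. 106.] rect [543.4 -20.8] [ 31.7 137.2] 25.9
  z 62 80 475 med [537.6 -10.4  68.1] min [500. -98.  62.] max [576.  74.  80.] rect [538.3 -12. ] [ 44.8 168.4] 11.4
```

View pics/crop1.png

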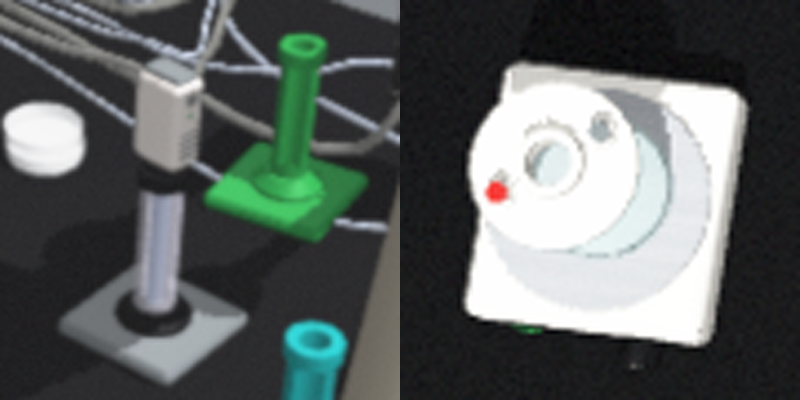

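The crop confirms the white electrode head with its grey cap standing in a clear sleeve on a grey foot. The vessel lid shows the open middle port at about top (174,237), with the red plug at about (162,243) and the grey one at about (185,228). I'll refine these once and then move.

```bash
python3 - <<'E'
from h import *
rng={'scene':((370,165,415,225),(185,275,255,350)),'top':((370,235,405,270),(150,210,220,280))}
for n in rng:
    d=load(n); W=cloud(d); e,v=rng[n]
    b=W[380:,:][...] if 0 else W
    print(n,'bench z',np.nanmedian(W[300:330,220:300,2]).round(2) if n=='scene' else np.nanmedian(W[290:310,180:300,2]).round(2))
    p=W[e[1]:e[3],e[0]:e[2]].reshape(-1,3); 
    q=p[p[:,2]>199.5]; r=cv2.minAreaRect(q[:,:2].astype(np.float32)); print(' cap',len(q),np.round(r[0],1),np.round(r[1],1),round(r[2],1),'z',np.median(q[:,2]).round(1),'mean',q.mean(0).round(1))
    p=W[v[1]:v[3],v[0]:v[2]].reshape(-1,3)
    q=p[(p[:,2]>137.5)&(p[:,2]<150)]; r=cv2.minAreaRect(q[:,:2].astype(np.float32)); print(' ring',len(q),np.round(r[0],1),np.round(r[1],1),round(r[2],1),'z',np.median(q[:,2]).round(1),'mean',q.mean(0).round(1))
    q=p[(p[:,2]>129)&(p[:,2]<135)]; c=cv2.minEnclosingCircle(q[:,:2].astype(np.float32)); print(' lid',len(q),np.round(c[0],1),round(c[1],1),'z',np.median(q[:,2]).round(1))
    # foot of stand
    m=(d['pixels'].astype(int)); 
    f=W[230:290,350:420] if n=='scene' else W[235:290,350:405]
    g=m[230:290,350:420] if n=='scene' else m[235:290,350:405]
    ok=(np.ptp(g,axis=-1)<40)&(g.mean(-1)>60)&(f[...,2]>5)&(f[...,2]<22); q=f[ok]; r=cv2.minAreaRect(q[:,:2].astype(np.float32)); print(' foot',len(q),np.round(r[0],1),np.round(r[1],1),round(r[2],1))
d=load('top');K=d['K'];ray=rot(d)@np.array([(174.2-K[0,2])/K[0,0],(236.7-K[1,2])/K[1,1],1]);e=np.asarray(d['eye']);print('hole ray',(e+ray*(142.5-e[2])/ray[2]).round(1))
E
```

```text
scene bench z 5.94
 cap 65 [ 506.8 -231.2] [18.3 28.9] 88.8 z 201.7 mean [ 506.5 -230.4  201.6]
 ring 170 [547.9 197. ] [29.5 60.9] 55.2 z 140.3 mean [547.4 197.5 140.4]
 lid 765 [547.6 196.7] 39.8 z 131.2
 foot 753 [ 506.1 -231. ] [93.1 94. ] 3.5
top bench z 0.24
 cap 101 [ 508.3 -230.6] [17.  30.4] 89.0 z 201.3 mean [ 510.  -231.3  201.5]
 ring 131 [550.5 196.1] [29.3 58.6] 10.1 z 140.4 mean [550.3 196.3 140.5]
 lid 648 [550.8 195.8] 38.2 z 130.8
 foot 1010 [ 509.4 -231.8] [91.4 91.6] 3.5
hole ray [549.1 192.8 142.5]
```

>>> send_rows(moves=[[[3.5,-1.8,-1.5],0.0],[[8,-4,-2.9],0.05],[[12.5,-6.3,-2.9],0.1],[[17,-8.5,-2.9],0.15],[[21.5,-10.8,-2.9],0.2],[[26,-13,-2.9],0.25],[[30.5,-15.3,-2.9],0.31],[[35,-17.5,-2.9],0.31],[[39.3,-19.7,-2.9],0.31],[[42.3,-21.2,-2.9],0.31]], grip=8.5)

```text
t: 1.1
tool_pos: [509.2, -227.9, 259.9]
orientation: [1.0, -0.013, 0.0, -0.0]
contact_force: [0.7, -1.5, -0.4]
grip_width: 84.5
finger_force: 0.0
```

>>> send_rows(moves=[[[0,0,0],0],[[0,0,0],0],[[0,0,1.5],0],[[0,0,3.5],0],[[0,0,5.5],0],[[0,0,7.5],0],[[0,0,9.5],0],[[0,0,10.7],0],[[0,0,11.2],0],[[0,0,11.2],0]])

```text
t: 2.1
tool_pos: [506.9, -231.1, 148.0]
orientation: [1.0, -0.014, -0.0, -0.0]
contact_force: [-0.6, -0.5, 0.2]
grip_width: 85.0
finger_force: 0.0
```

```bash
python3 - <<'E'
from h import *
s=sensors.get_state();print(s['tool_pos'],s['orientation'],s['contact_force'])
d=grab('scene');t=grab('top')
A=cv2.resize(d['pixels'][130:270,330:470],(400,400),interpolation=cv2.INTER_CUBIC);B=cv2.resize(t['pixels'][200:300,340:440],(400,400),interpolation=cv2.INTER_CUBIC)
cv2.imwrite('pics/pre.png',np.hstack([A,B]))
E
```

```text
[ 506.8835699  -231.11149677  147.95271277] [ 9.99900327e-01 -1.41104379e-02 -4.67068944e-04 -1.15836707e-04] [-0.56545349 -0.4705993   0.22907774]
```

View pics/pre.png

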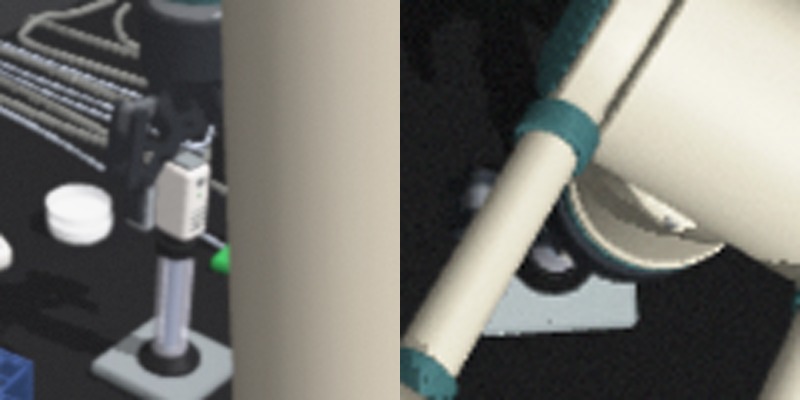

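The crop shows the +y finger beside the white head at crop (140,190), level with the housing and with nothing in between, so I'll close.

>>> send_rows(moves=[[[0,0,0],0],[[0,0,0],0],[[0,0,0],0],[[0,0,0],0],[[0,0,0],0],[[0,0,0],0],[[0,0,0],0],[[0,0,0],0],[[0,0,0],0],[[0,0,0],0]], grip=1.5)

```text
t: 3.2
tool_pos: [507.6, -230.6, 148.6]
orientation: [1.0, -0.014, 0.0, 0.0]
contact_force: [-0.5, 0.1, 5.6]
grip_width: 23.6
finger_force: 59.0
```

>>> send_rows(moves=[[[0,0,-0.5],0],[[0,0,-1.5],0],[[0,0,-3],0],[[0,0,-5],0],[[0,0,-7],0],[[0,0,-9],0],[[0,0,-11],0],[[0,0,-13],0],[[0,0,-14.5],0],[[0,0,-15],0]])

```text
t: 4.2
tool_pos: [508.2, -231.0, 300.4]
orientation: [1.0, -0.014, 0.002, 0.001]
contact_force: [0.5, -0.4, -0.7]
grip_width: 23.4
finger_force: 58.6
```

```bash
python3 - <<'E'
from h import *
s=sensors.get_state();print(s['tool_pos'],s['orientation'],s['contact_force'],s['finger_force'],s['grip_width'])
d=grab('scene');t=grab('top')
A=cv2.resize(d['pixels'][90:270,320:460],(400,514),interpolation=cv2.INTER_CUBIC);B=cv2.resize(t['pixels'][200:300,340:440],(400,514),interpolation=cv2.INTER_CUBIC)
cv2.imwrite('pics/lift.png',np.hstack([A,B]))
E
```

```text
[ 508.17605566 -231.01674524  300.41195336] [ 9.99905816e-01 -1.36045778e-02  1.51732852e-03  9.86328035e-04] [ 0.48186835 -0.44281051 -0.73530221] 58.631392121315 23.358655512933616
```

View pics/lift.png

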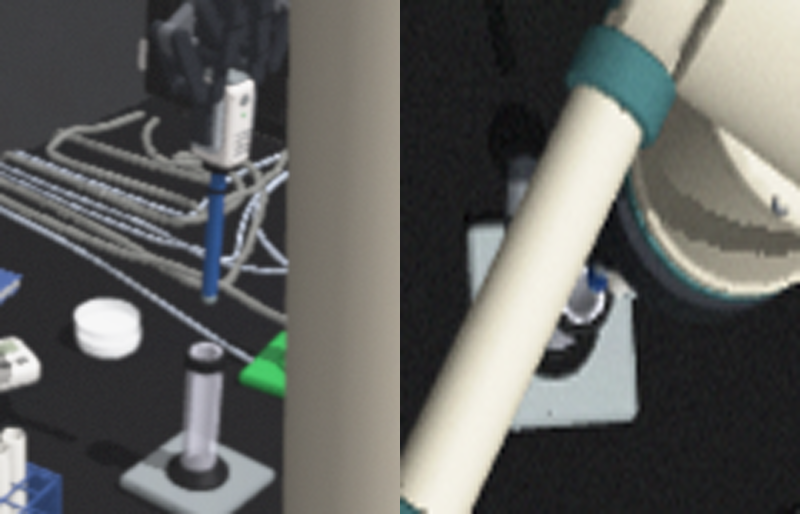

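The picture shows the electrode out of the sleeve and upright, with the bulb at crop (209,300) above the empty sleeve mouth at (205,352). Next I'll carry it across.

>>> send_rows(moves=[[[0,-0.3,0],0],[[0.1,-1.2,0],0],[[0.2,-2.7,0],0],[[0.3,-4.7,0],0],[[0.5,-7.2,0],0],[[0.7,-10,0],0],[[0.9,-12.9,0],0],[[1.1,-15.8,0],0],[[1.3,-18.7,0],0],[[1.5,-21.6,0],0]])

```text
t: 5.3
tool_pos: [527.7, -12.5, 297.9]
orientation: [1.0, -0.013, -0.0, -0.0]
contact_force: [-0.7, -0.3, -0.7]
grip_width: 23.4
finger_force: 58.7
```

>>> send_rows(moves=[[[0.2,-2.9,0],0],[[0.4,-5.8,0],0],[[0.6,-8.7,0],0],[[0.8,-11.6,0],0],[[1.0,-14.2,0],0],[[1.2,-16.6,0],0],[[1.3,-18.6,0],0],[[1.4,-20.0,0],0],[[1.5,-20.9,0],0],[[1.5,-21.2,0],0]])

```text
t: 6.3
tool_pos: [548.9, 197.4, 298.0]
orientation: [1.0, -0.013, -0.0, 0.0]
contact_force: [-0.4, -0.2, -0.7]
grip_width: 23.6
finger_force: 58.7
```

>>> send_rows(moves=[[[0,0,0],0],[[0,0,0],0],[[0,0,0],0],[[0,0,0],0],[[0,0,0],0],[[0,0,0],0],[[0,0,0],0],[[0,0,0],0],[[0,0,0],0],[[0,0,0],0]])

```text
t: 7.3
tool_pos: [549.1, 196.5, 298.3]
orientation: [1.0, -0.014, 0.0, 0.0]
contact_force: [-0.6, -0.5, -0.5]
grip_width: 23.4
finger_force: 58.7
```

```bash
python3 - <<'E'
from h import *
s=sensors.get_state();print(s['tool_pos'],s['orientation'],s['contact_force'],s['finger_force'],s['grip_width'])
d=grab('scene');t=grab('top')
A=cv2.resize(d['pixels'][180:360,150:290],(400,514),interpolation=cv2.INTER_CUBIC);B=cv2.resize(t['pixels'][190:290,130:230],(400,514),interpolation=cv2.INTER_CUBIC)
cv2.imwrite('pics/hov.png',np.hstack([A,B]))
W=cloud(d);m=d['pixels'].astype(int);a=(m[...,0]>m[...,2]+45)&(W[...,2]>160)&(W[...,2]<300)&(abs(W[...,0]-548)<40)&(abs(W[...,1]-196)<40)
q=W[a];print(len(q));v,u=np.nonzero(a);print(u.min(),u.max(),v.min(),v.max())
for z in range(175,285,10):
    k=abs(q[:,2]-z)<5
    if k.sum()>3: print(z,k.sum(),q[k].mean(0).round(1), np.median(u[k]))
E
```

```text
[549.13807016 196.48882653 298.26468468] [ 9.99907955e-01 -1.35675786e-02  3.38021423e-05  4.02421904e-05] [-0.63106432 -0.51451011 -0.50407333] 58.70049834251404 23.40355839567138
290
201 214 231 278
185 26 [545.5 196.6 184.9] 212.0
195 32 [545.3 196.8 194.9] 211.0
205 32 [545.2 196.6 205.2] 210.0
215 32 [545.  196.6 215.6] 209.0
225 33 [545.4 197.1 225.3] 208.0
235 33 [545.4 196.7 235.2] 207.0
245 35 [545.  197.  245.3] 206.0
255 33 [545.2 197.1 254.9] 205.0
265 13 [544.8 197.8 265.9] 204.0
275 19 [544.5 197.1 272.8] 204.0
```

View pics/hov.png

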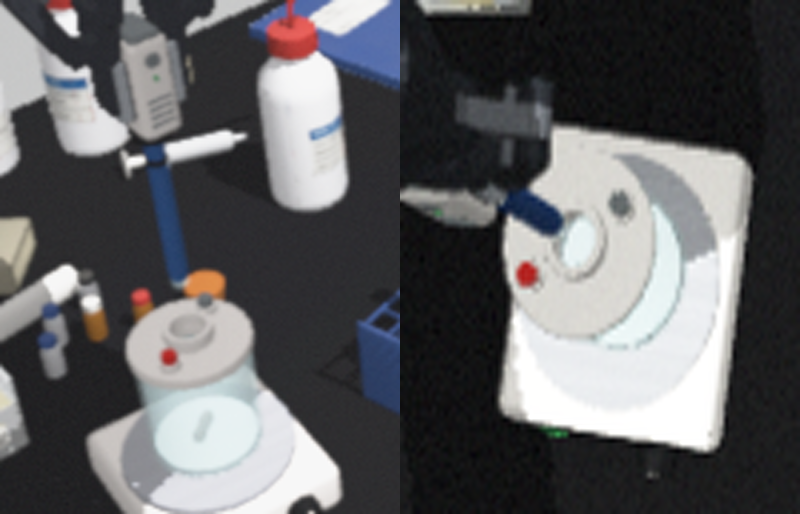

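The shaft hangs upright. The bulb is at scene crop (180,282), just above the port at (187,330); in the top view the bulb is at (555,225) and the port at (578,243). I'll compare shaft axis and port axis within each camera's own frame.

```bash
cat > m.py <<'E'
from h import *
from scipy.optimize import least_squares
def meas(n,zlo,zhi,tcp):
    d=load(n);W=cloud(d);m=d['pixels'].astype(int)
    near=(np.hypot(W[...,0]-tcp[0],W[...,1]-tcp[1])<40)
    a=(m[...,0]>m[...,2]+35)&(W[...,2]>zlo)&(W[...,2]<zhi)&near
    q=W[a]; f=lambda p:np.hypot(q[:,0]-p[0]-p[2]*(q[:,2]-zlo),q[:,1]-p[1]-p[3]*(q[:,2]-zlo))-6
    # start on the far side from the camera
    e=np.asarray(d['eye'])[:2]-q[:,:2].mean(0); e/=np.linalg.norm(e); c=q[:,:2].mean(0)-4.7*e
    s=least_squares(f,[*c,0,0],loss='soft_l1')
    print(n,'shaft n',len(q),'axis@',zlo,s.x[:2].round(1),'slope',s.x[2:].round(3),'simple',c.round(1))
    l=W[near&(W[...,2]>128)&(W[...,2]<133.5)&(np.hypot(m[...,0]-m[...,2],m[...,1]-m[...,2])<60)]
    g=W[near&(W[...,2]>138)&(W[...,2]<144)]
    print('  lid circle',np.round(cv2.minEnclosingCircle(l[:,:2].astype(np.float32)),1) if 0 else [np.round(x,1) for x in cv2.minEnclosingCircle(l[:,:2].astype(np.float32))],'ring',[np.round(x,1) for x in cv2.minAreaRect(g[:,:2].astype(np.float32))])
E
python3 - <<'E'
from m import *
for n in('scene','top'): meas(n,172,262,(549,196.5))
E
```

```text
scene shaft n 278 axis@ 172 [550.1 194.2] slope [-0.007  0.01 ] simple [549.6 194.7]
  lid circle [array([549. , 197.5]), np.float64(39.4)] ring [array([548.9, 196.4]), array([29.4, 59.4]), np.float64(54.8)]
top shaft n 70 axis@ 172 [551.3 195.6] slope [-0.001 -0.   ] simple [551.5 195. ]
  lid circle [array([550.5, 195.6]), np.float64(38.4)] ring [array([549.5, 195.2]), array([28.6, 59.5]), np.float64(49.3)]
```

>>> send_rows(moves=[[[-0.1,-0.15,0.4],0],[[-0.1,-0.15,1.0],0],[[-0.1,-0.15,1.6],0],[[-0.1,-0.15,1.8],0],[[-0.1,-0.15,1.8],0],[[-0.1,-0.15,1.8],0],[[-0.1,-0.15,1.8],0],[[-0.1,-0.15,1.8],0],[[-0.1,-0.15,1.8],0],[[-0.1,-0.15,1.8],0]])

```text
t: 8.4
tool_pos: [548.2, 198.0, 280.4]
orientation: [1.0, -0.014, 0.0, 0.0]
contact_force: [0.1, 0.3, -1.1]
grip_width: 23.2
finger_force: 58.7
```

>>> send_rows(moves=[[[0,0,0],0],[[0,0,0],0],[[0,0,0],0],[[0,0,0],0],[[0,0,0],0],[[0,0,0],0],[[0,0,0],0],[[0,0,0],0],[[0,0,0],0],[[0,0,0],0]])

```text
t: 9.4
tool_pos: [548.2, 198.0, 280.3]
orientation: [1.0, -0.014, 0.0, 0.0]
contact_force: [-0.7, 0.1, -0.5]
grip_width: 23.5
finger_force: 58.7
```

```bash
python3 - <<'E'
from m import *
d=grab('scene');t=grab('top');s=sensors.get_state();print(s['tool_pos'])
for n in('scene','top'): meas(n,154,245,(549,196.5))
A=cv2.resize(d['pixels'][255:325,185:255],(400,400),interpolation=cv2.INTER_CUBIC);B=cv2.resize(t['pixels'][215:265,150:200],(400,400),interpolation=cv2.INTER_CUBIC)
cv2.imwrite('pics/low.png',np.hstack([A,B]))
E
```

```text
[548.17629345 197.96835319 280.25975594]
scene shaft n 264 axis@ 154 [548.8 195.9] slope [-0.003  0.007] simple [548.5 196.3]
  lid circle [array([549. , 195.4]), np.float64(39.9)] ring [array([548.4, 196.9]), array([29.6, 58.6]), np.float64(55.1)]
top shaft n 65 axis@ 154 [550.7 196.9] slope [-0.009  0.004] simple [550.7 196.3]
  lid circle [array([550.7, 196. ]), np.float64(38.4)] ring [array([550.7, 196.4]), array([29. , 58.2]), np.float64(10.5)]
```

View pics/low.png

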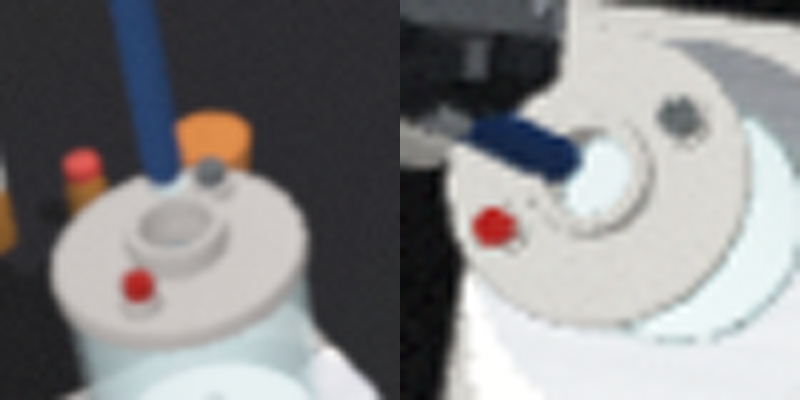

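Both cameras now put the shaft axis within 1 mm of the port axis. Bulb is at scene crop (165,190) over the port (178,222). I'll lower it slowly.

>>> send_rows(moves=[[[0,0,0.3],0],[[0,0,0.8],0],[[0,0,1.3],0],[[0,0,1.9],0],[[0,0,2.5],0],[[0,0,3.1],0],[[0,0,3.7],0],[[0,0,4.3],0],[[0,0,4.8],0],[[0,0,5.0],0]])

```text
t: 10.5
tool_pos: [547.9, 197.9, 229.5]
orientation: [1.0, -0.014, -0.0, 0.0]
contact_force: [0.0, 0.7, -0.6]
grip_width: 23.4
finger_force: 58.7
```

```bash
python3 - <<'E'
from m import *
d=load('scene');K=d['K']
for z in (148,150,152,154,156): 
    p=rot(d).T@(np.array([548.5,196.3,z])-np.asarray(d['eye']));print(z,(K@p/p[2])[:2].round(1))
d=grab('scene');t=grab('top');s=sensors.get_state();print(s['tool_pos'],s['contact_force'])
for n in('scene','top'): meas(n,146,195,(549,196.5))
A=cv2.resize(d['pixels'][270:360,180:270],(580,580),interpolation=cv2.INTER_CUBIC)
cv2.imwrite('pics/in.png',A)
E
```

```text
148 [214.1 290.5]
150 [213.9 289.6]
152 [213.7 288.8]
154 [213.6 287.9]
156 [213.4 287. ]
[548.02174555 197.98198747 229.91971618] [-0.52401621 -0.34389654 -1.41106998]
scene shaft n 130 axis@ 146 [548.5 196.3] slope [-0.009  0.003] simple [548.  196.4]
  lid circle [array([548.9, 197.1]), np.float64(39.2)] ring [array([548.5, 196.7]), array([29.5, 59.6]), np.float64(54.9)]
top shaft n 28 axis@ 146 [550.3 197. ] slope [-0.008 -0.021] simple [549.5 196.4]
  lid circle [array([550.3, 195.3]), np.float64(38.3)] ring [array([546.8, 194. ]), array([19.3, 62.3]), np.float64(30.7)]
```

View pics/in.png

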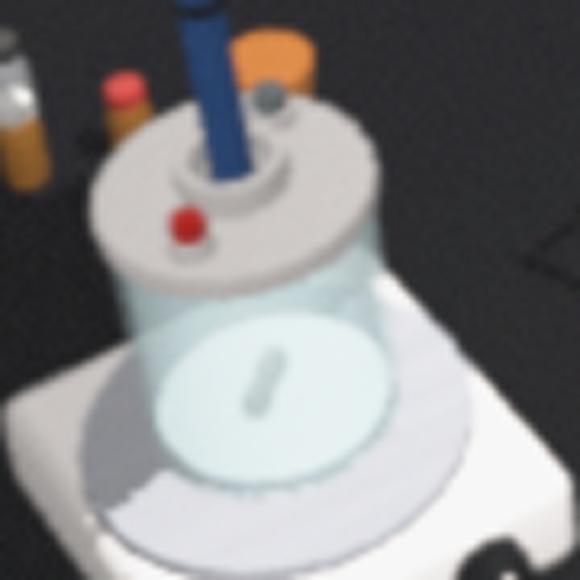

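The picture shows the shaft passing through the middle of the port at (228,170), and the bar lying at (265,382) below. The tip height agrees with TCP − 128 mm. The floor is at z ≈ 48, so the tip target is z ≈ 66.5.

>>> send_rows(moves=[[[0,0,0.3],0],[[0,0,0.8],0],[[0,0,1.3],0],[[0,0,1.8],0],[[0,0,2.3],0],[[0,0,2.8],0],[[0,0,3.2],0],[[0,0,3.5],0],[[0,0,3.55],0],[[0,0,3.55],0]])

```text
t: 11.6
tool_pos: [548.2, 198.0, 194.7]
orientation: [1.0, -0.014, 0.0, 0.0]
contact_force: [0.1, -0.3, -0.4]
grip_width: 23.3
finger_force: 58.7
```

>>> send_rows(moves=[[[0,0,0],0],[[0,0,0],0],[[0,0,0],0],[[0,0,0],0],[[0,0,0],0],[[0,0,0],0],[[0,0,0],0],[[0,0,0],0],[[0,0,0],0],[[0,0,0],0]])

```text
t: 12.6
tool_pos: [548.1, 198.0, 194.7]
orientation: [1.0, -0.014, -0.0, 0.0]
contact_force: [-0.3, 0.1, -1.5]
grip_width: 22.8
finger_force: 58.7
```

```bash
python3 - <<'E'
from m import *
d=grab('scene');s=sensors.get_state();print(s['tool_pos'],s['contact_force'],s['finger_force'])
meas('scene',143,172,(549,196.5))
cv2.imwrite('pics/fin.png',cv2.resize(d['pixels'][240:360,170:290],(590,590),interpolation=cv2.INTER_CUBIC))
K=d['K']
for P in ([548.5,196.5,66.5],[548.5,196.5,56],[548.5,196.5,48]):
    p=rot(d).T@(np.array(P)-np.asarray(d['eye']));q=(K@p/p[2])[:2];print(P,((q-[170,240])*590/120).round())
E
```

```text
[548.16525828 197.97285792 194.76658322] [ 0.65314027  0.46354268 -0.61111083] 58.70100975036621
scene shaft n 59 axis@ 143 [548.9 197.1] slope [-0.006 -0.033] simple [548.1 196.5]
  lid circle [array([548.7, 196. ]), np.float64(39.8)] ring [array([548.2, 196.8]), array([29.3, 58.3]), np.float64(54.2)]
[548.5, 196.5, 66.5] [248. 415.]
[548.5, 196.5, 56] [252. 435.]
[548.5, 196.5, 48] [255. 450.]
```

View pics/fin.png

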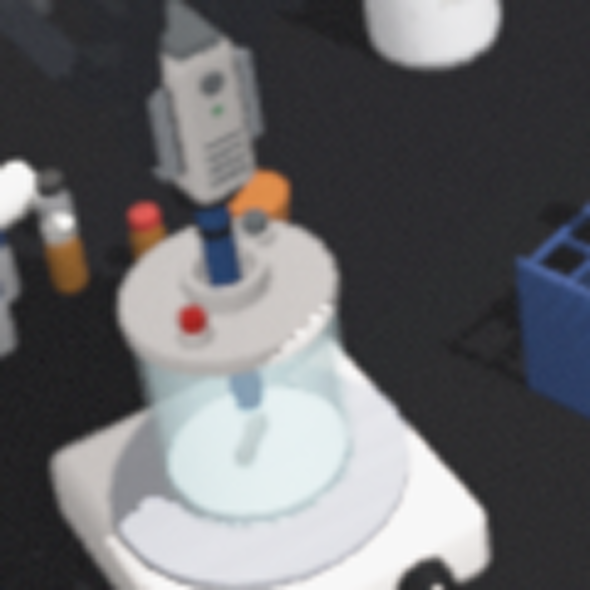

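The shaft is seen through the glass, ending at (247,410) with the bar just below it at (251,440). This matches the projected tip at (248,415) and bar top at (252,435). It is centred, shows no contact force, and the vessel has not moved, so I'm handing in.

```bash
python3 -c "
from h import *
print(robot.job_done())"
```

```text
the job is handed in; nothing more can be done
None
```

The job is handed in: the electrode is held upright and centred through the middle port, its bulb about 1 cm above the stir bar by camera and tool-pose measurement, with no contact force seen. The hand-in returned no verdict.

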